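# Check the test-rig studs against the thread pitch gauges

### The arm

A 6-joint arm with a two-finger parallel gripper is mounted at the origin on the work surface. World frame = base frame: x ahead of the robot, y to its left, z up, the work surface at z = 0. Lengths are in m, angles in rad, forces in N, time in s.
With the tool pointing down it reaches from about 0.25 to 0.8 m from the base axis. Payload 3.9 kg.
Tool frame: the origin (TCP) lies midway between the tips of the shut fingers; the grasp point (between the pads) lies 19 mm behind it; z points along the fingers, y is the line along which they close (so a half turn about z gives the same grasp; the last joint's range is limited). The gripper opens to 85 mm and grips with 20 to 120 N. Pads are 22 mm wide; open, the fingers measure 114 mm over their backs; the gripper's body (76 mm by 85 mm) begins 54 mm behind the grasp point. The pads swing forward as they close: fully open they stand 13 mm farther back than shut.
Start: joints at [1.267, 0.26, -0.138, 1.173, 0, 1.571], TCP at [0.157, 0.501, 0.231] pointing down, gripper open.
Joint ranges: [-2.78, 2.78], [-0.83, 1.72], [-1.28, 1.37], [-1.9, 2.12], [-1.57, 1.48], [-3.14, 3.14]. Speed limits (rad/s): [2.57, 2.57, 3.14, 3.14, 3.14, 3.14].

### API

Orientations are given as a unit quaternion [w, x, y, z].
In Python, from station import * gives the robot as it stands.
- The arm moves only by the shell command python3 -m inch 'ROWS' [FORCE]. ROWS is JSON, a list of rows, each a list of 5 numbers: the gripper command: -1 is fully open, 1 is shut, values between are in proportion, then the shift along the world's x, y, z each as a share of 0.75 m, from -1 to 1, then the turn about the world's z as a share of 45 degrees, from -1 to 1. A call has 1 to 12 rows; each row is the pose to reach, as a shift and turn from the pose commanded when the call began; what a row does not reach only later rows make up. A row lasts 1/8 s, in which the tool goes at most 62.5 mm and 10.7 degrees, less where a joint would pass 70% of its speed; a pose out of reach is approached as far as the arm can. A call with a number of a shift or a turn outside -1 to 1 is refused whole. A call with a gripper value outside its range is refused whole. The fingers move at their own pace and stop on an object; FORCE is the grip in N (left out, the last holds). Time passes only in rows, so rows that repeat a pose let the fingers close. It gives the time, the measured TCP pose, the force, the opening and the grip force at its end, in the units of the state.
- sense(): the state, without advancing time (a new reading comes with each control period).
- capture(name): name is "scene" or "top" or "wrist"; returns a dict with "frame" (480x640x3 uint8, red, green, blue), "K" (3x3 intrinsics, pixels), "dist_coeffs" ([k1, k2, p1, p2, k3] as OpenCV has them; the pictures are not rectified), "origin" and "attitude" of the camera in the world. Camera axes: x right, y down, z forward; pixel columns grow to the right and rows downward; lengths in m; the calibration is good to about 2 mm. A picture is of the moment at which its call begins. There is no depth.
- sign_off(): hands the job in; it is judged then, once.
Trained networks look in the newest picture that a camera, given by its name, has taken for a name from the list of things; names that differ only in an ending like _2 or _b are one class to them, and where a whole thing is asked for, a point or a joint stands for the part that bears it (a point fixed in the world has none). Each returns a list of dicts, best first, with "p" (0 to 1); they miss things now and then, are a little off and sometimes report something else, mostly with a low value. They report only what shows in the picture. A call takes as long as a camera call. They do not tell look-alikes from the thing itself.
- find_in(camera, thing): "extent" ([centre column, centre row, width, height] in pixels, round what is visible of it).
- trace(camera, thing): "pixels" (480x640 bool, what is visible of it) and "extent" ([centre column, centre row, width, height] in pixels, round what is visible of it).
- place_of(camera, thing): "location" ([column, row] in pixels: a listed point, or the origin of a listed thing).
The state is a dict: "t": time; "qpos": joint angles; "joint_velocities": joint speeds; "joint_torque": joint torques, N m; "ee_pos": TCP position; "tcp_rot": TCP orientation; "wrist_force": force on the tool from outside, world axes, zero at the start; "wrist_torque": the same for the moment, N m; "width": finger opening in m; "grip_force": force on a finger pad.
Only numpy, scipy, OpenCV 4.12 (cv2) and the standard library are available. Lean on these libraries where they do the work, as an engineer would, in place of code of your own. Each camera call takes 0.05 s, during which the arm holds its last target. There are 200 camera calls.

### The job

Sort the two clamping studs by thread pitch: lay the coarse-threaded stud in the gauge plate with the coarse notches and the fine-threaded stud in the gauge plate with the fine notches. Each must lie down fully in both grooves with its square collar midway in the gap between the two saddles. Lower them in; do not drop them.

Things in the scene. Friction and masses are not known exactly. Their poses are not given: they have to be found in the camera images.
- coarse_stud: Steel stud, 30 mm round, 150 long, threaded both ends alike; coarse thread, 10 mm pitch, six bold ridges an end. A square collar at mid-length (34 x 34 mm, 30 long) keeps it lying level on a flat, axis 17 mm above the table. Origin: centre of the collar, on the axis; x along the axis. About 0.5 kg. Grip the collar's two upright flats.
- fine_stud: Steel stud, 30 mm round, 150 long, threaded both ends alike; fine thread, 3 mm pitch, nearly smooth from afar. A square collar at mid-length (34 x 34 mm, 30 long) keeps it lying level on a flat, axis 17 mm above the table. Origin: centre of the collar, on the axis; x along the axis. About 0.5 kg. Grip the collar's two upright flats.
- coarse_seat (a point): Centre of the seat of a dark steel gauge plate (base 160 x 90 x 10 mm, fixed), broad bright teeth, 10 mm pitch, four to a saddle, on its grooves and rims. A seated stud's origin comes here, 45 mm above the table. x along the grooves, z up. Two V-groove saddles, 76 mm wide, 52 high, stand 32 to 72 mm either way along x; grooves 54 mm wide at the top. The 64 mm gap between them is free for collar and fingers.
- fine_seat (a point): Centre of the seat of a dark steel gauge plate (base 160 x 90 x 10 mm, fixed), narrow bright teeth, 3 mm pitch, thirteen to a saddle, on its grooves and rims. A seated stud's origin comes here, 45 mm above the table. x along the grooves, z up. Two V-groove saddles, 76 mm wide, 52 high, stand 32 to 72 mm either way along x; grooves 54 mm wide at the top. The 64 mm gap between them is free for collar and fingers.
Not all that is in view belongs to the job. What is shaped like the fine_stud but green or yellow is not meant.

How it is judged:
By the outcome, as a careful person would: the job done as asked, in the order asked, and still so for the second after the job is handed in, with the robot touching nothing.
It also fails if it takes over 61 s, if anything falls off the work surface, if the arm or the gripper's body presses on something with over 40 N, if the wrist force passes 120 N, or if a joint passes its speed limit or range.

## Working session

There is one attempt and no reset: what is moved stays moved. The work goes in short steps, Python scripts to look and compute and a shell command to move; the robot and the scene stay as the last step left them, time stands still between calls to the robot, and variables do not carry over. Pictures are saved under pics/ and viewed, at most 10 in all, crops included, and the job is handed in when it is done.

```bash
mkdir -p pics; ls; cat > h.py <<'E'
from station import *
import numpy as np, cv2
from scipy.spatial.transform import Rotation as R
def rot(a):
    a=np.array(a,float)
    return a if a.shape==(3,3) else R.from_quat(a[[1,2,3,0]]).as_matrix()
def toplane(c,px,z):
    p=cv2.undistortPoints(np.array(px,float).reshape(-1,1,2),c["K"],np.array(c["dist_coeffs"]))[:,0]
    d=np.c_[p,np.ones(len(p))]@rot(c["attitude"]).T
    o=np.array(c["origin"]); return o+d*((z-o[2])/d[:,2])[:,None]
E
python3 - <<'E'
from h import *
for n in("scene","top"):
    c=capture(n); cv2.imwrite(f"pics/{n}0.png",c["frame"][:,:,::-1]); print(n,np.round(c["origin"],3),np.round(rot(c["attitude"]),2).tolist())
    for t,z in(("coarse_stud",.017),("fine_stud",.017),("coarse_seat",.045),("fine_seat",.045)):
        for d in place_of(n,t)[:4]: print(t,round(d["p"],2),np.round(d["location"],1),np.round(toplane(c,[d["location"]],z),4))
print(sense())
E
```

```text
pics
scene [ 1.144 -0.278  1.215] [[0.19, 0.84, -0.5], [0.98, -0.17, 0.09], [-0.01, -0.51, -0.86]]
coarse_stud 0.98 [495.9 213.5] [[0.491  0.3369 0.017 ]]
fine_stud 0.82 [256.1 265.8] [[ 0.5179 -0.3314  0.017 ]]
fine_stud 0.79 [245.9 208.5] [[ 0.3356 -0.3352  0.017 ]]
fine_stud 0.79 [175.4 206.1] [[ 0.2874 -0.5281  0.017 ]]
fine_stud 0.76 [115.  264.2] [[ 0.439  -0.6957  0.017 ]]
coarse_seat 0.9 [427.9 251.9] [[0.5816 0.1083 0.045 ]]
fine_seat 0.67 [344.  249.6] [[ 0.5317 -0.1013  0.045 ]]
top [ 0.247 -0.179  1.152] [[0.02, -0.98, 0.22], [-1.0, -0.02, 0.01], [-0.0, -0.22, -0.98]]
coarse_stud 0.56 [100.6 231.8] [[0.4912 0.3293 0.017 ]]
fine_stud 0.97 [381.  304.8] [[ 0.3295 -0.3358  0.017 ]]
fine_stud 0.89 [464.6 325.2] [[ 0.2864 -0.5257  0.017 ]]
fine_stud 0.87 [527.8 259.1] [[ 0.4414 -0.6821  0.017 ]]
fine_stud 0.71 [382.  229.3] [[ 0.5078 -0.341   0.017 ]]
coarse_seat 0.65 [189.3 192.2] [[0.5843 0.1175 0.045 ]]
fine_seat 0.76 [283.5 216.1] [[ 0.5295 -0.1071  0.045 ]]
{'t': 0.5, 'qpos': array([ 1.26700280e+00,  2.60051476e-01, -1.38157334e-01,  1.17270797e+00,
        3.56566323e-05,  1.57080477e+00]), 'joint_velocities': array([ 2.22348638e-05, -1.13097769e-03, -3.10964762e-04, -9.04346125e-04,
        1.56520870e-03,  1.39947482e-03]), 'joint_torque': array([ 2.66412906e-05, -4.05248094e+01,  2.54000562e+01,  3.21802785e-03,
        1.41464534e-04,  1.98209742e-07]), 'ee_pos': array([0.15702592, 0.50092202, 0.23125555]), 'tcp_rot': array([-2.67357244e-05,  1.51317502e-01,  9.88485210e-01, -5.68345406e-05]), 'wrist_force': array([-0.77000548,  0.23039325, -0.24465214]), 'wrist_torque': array([-0.01538409,  0.01683244,  0.00246006]), 'grip_force': 0.0, 'width': 0.08553962942673994}
```

View pics/scene0.png

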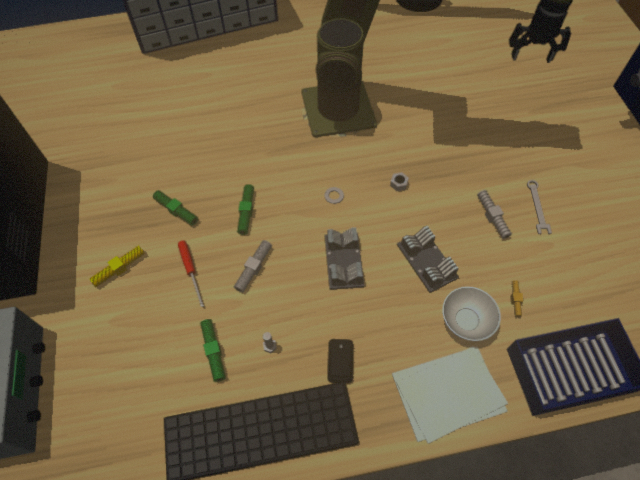

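View pics/top0.png

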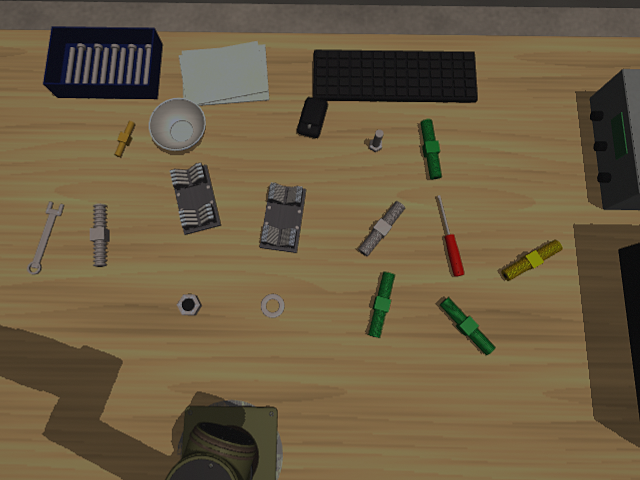

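The grey coarse stud is at scene (495,213) / top (100,235), and the grey fine stud at scene (254,265) / top (382,229). The coarse plate is at top (195,198) and the fine plate at top (283,217). The green and yellow studs are decoys.

```bash
cat >> h.py <<'E'
def axis(c,mask,z,plate=False):
    m=max(cv2.findContours(mask.astype(np.uint8),cv2.RETR_EXTERNAL,cv2.CHAIN_APPROX_NONE)[0],key=cv2.contourArea)
    P=toplane(c,m[:,0,:],z)[:,:2]
    (cx,cy),(w,h),a=cv2.minAreaRect((P*1000).astype(np.float32))
    if w<h:w,h,a=h,w,a+90
    return round(cx,1),round(cy,1),round(w,1),round(h,1),round((a+90)%180-90,1)
E
python3 - <<'E'
from h import *
for n in("scene","top"):
    c=capture(n)
    for t,z in(("coarse_stud",.017),("fine_stud",.017),("coarse_seat",.03),("fine_seat",.03)):
        for d in trace(n,t)[:5]: print(n,t,round(d["p"],2),np.round(d["extent"]),axis(c,d["pixels"],z))
c=capture("wrist");print(c["origin"],rot(c["attitude"]).round(3).tolist())
E
```

```text
scene fine_stud 0.95 [214. 351.  26.  61.] (718.1, -464.7, 158.8, 37.3, 5.7)
scene fine_stud 0.81 [246. 209.  20.  52.] (334.2, -337.5, 172.3, 39.5, -10.2)
scene fine_stud 0.76 [253. 268.  36.  56.] (513.6, -341.2, 160.8, 43.1, -33.9)
scene fine_stud 0.7 [118. 265.  54.  40.] (444.0, -689.8, 150.1, 53.0, -51.8)
scene fine_stud 0.65 [176. 207.  48.  36.] (289.4, -530.8, 167.8, 43.3, 37.3)
scene coarse_seat 0.93 [428. 257.  62.  65.] (589.4, 108.2, 169.9, 107.1, 15.6)
scene fine_seat 0.83 [344. 259.  41.  71.] (543.0, -105.5, 178.9, 91.0, -7.2)
top coarse_stud 0.91 [101. 236.  18.  68.] (486.7, 331.4, 153.6, 45.1, 6.6)
top fine_stud 0.91 [468. 325.  56.  55.] (287.0, -531.2, 152.9, 39.7, 44.5)
top fine_stud 0.81 [432. 149.  24.  55.] (714.5, -464.9, 154.2, 37.7, 4.1)
top fine_stud 0.81 [533. 261.  62.  39.] (440.6, -691.3, 161.6, 35.0, -61.8)
top fine_stud 0.76 [383. 304.  25.  66.] (332.6, -337.6, 151.9, 37.1, -14.7)
top fine_stud 0.73 [381. 228.  45.  54.] (512.0, -339.3, 154.4, 32.2, -39.6)
top coarse_seat 0.67 [196. 197.  50.  71.] (576.3, 106.6, 170.3, 90.9, 16.0)
top fine_seat 0.8 [283. 218.  43.  67.] (532.0, -104.8, 161.2, 89.2, -6.9)
[0.08951016 0.52165425 0.37503138] [[0.299, 0.916, 0.267], [0.954, -0.287, -0.084], [-0.0, 0.28, -0.96]]
```

```bash
python3 -m inch '[[-1,0.443,-0.224,0,0.52],[-1,0.443,-0.224,0,0.52],[-1,0.443,-0.224,0,0.52],[-1,0.443,-0.224,0,0.52],[-1,0.443,-0.224,0,0.52],[-1,0.443,-0.224,0,0.52],[-1,0.443,-0.224,0,0.52],[-1,0.443,-0.224,0,0.52],[-1,0.443,-0.224,0,0.52]]' 60
cat > w.py <<'E'
from h import *
import sys
t,z,f=sys.argv[1],float(sys.argv[2]),sys.argv[3]
c=capture("wrist"); cv2.imwrite(f"pics/{f}.png",c["frame"][:,:,::-1])
for d in trace("wrist",t)[:3]: print("trace",round(d["p"],2),np.round(d["extent"]),axis(c,d["pixels"],z))
for d in place_of("wrist",t)[:3]: print("place",round(d["p"],2),np.round(d["location"],1),toplane(c,[d["location"]],z).round(4))
s=sense(); r=rot(s["tcp_rot"]); print(s["t"],s["ee_pos"].round(4),"tool x deg",np.degrees(np.arctan2(-r[1,0],-r[0,0])).round(2),s["qpos"].round(2))
E
python3 w.py coarse_stud .017 w1
```

```text
t: 2.17
ee_pos: [0.4879, 0.3336, 0.2313]
tcp_rot: [-0.0, -0.053, 0.999, 0.0]
wrist_force: [-0.8, -0.0, 0.7]
width: 0.0854
grip_force: 0.0
trace 0.79 [321. 202.  37. 167.] (489.3, 331.7, 154.9, 34.9, 6.1)
place 0.91 [320.2 203.9] [[0.4882 0.3336 0.017 ]]
2.325 [0.488  0.3338 0.2315] tool x deg 6.12 [0.6  0.37 0.03 1.23 0.   0.49]
```

View pics/w1.png

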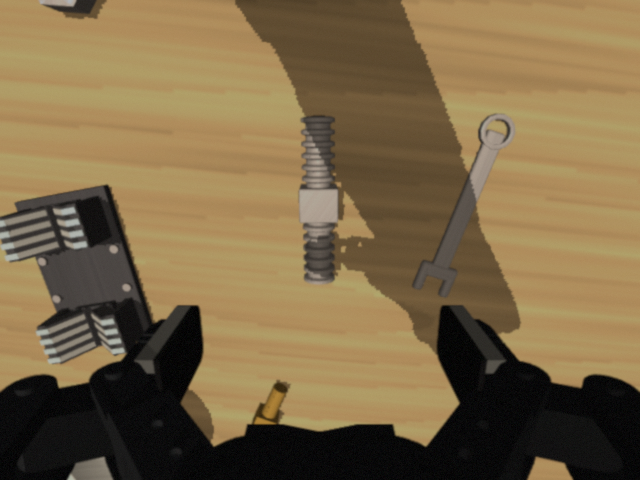

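The stud is at (320,204), centred under the tool and aligned. The wrench on the right is clear of the fingers.

```bash
python3 -m inch '[[-1,0,-0.001,-0.08,0],[-1,0,-0.001,-0.16,0],[-1,0,-0.001,-0.24,0],[-1,0,-0.001,-0.28,0],[-1,0,-0.001,-0.306,0],[-1,0,-0.001,-0.306,0],[1,0,-0.001,-0.306,0],[1,0,-0.001,-0.306,0],[1,0,-0.001,-0.306,0],[1,0,-0.001,-0.306,0],[1,0,-0.001,-0.306,0],[1,0,-0.001,-0.306,0]]' 60; python3 -c "
from h import *
s=sense();print(s['wrist_force'],s['width'])"
```

```text
t: 3.82
ee_pos: [0.4902, 0.3328, 0.0031]
tcp_rot: [0.001, -0.052, 0.999, 0.001]
wrist_force: [-1.4, -0.4, 6.1]
width: 0.0336
grip_force: 61.2
[-1.42853359 -0.38998981  6.13056345] 0.03360641106577108
```

```bash
python3 -m inch '[[1,0,0,0.08,0],[1,0,0,0.16,0],[1,0,0,0.24,0],[1,0,-0.07,0.28,0.11],[1,0,-0.137,0.28,0.22],[1,0,-0.137,0.28,0.22],[1,0,-0.137,0.28,0.22]]'
python3 w.py coarse_seat .045 w2; python3 w.py coarse_seat .01 w2 
```

```text
t: 4.7
ee_pos: [0.4888, 0.2292, 0.2111]
tcp_rot: [-0.001, -0.138, 0.99, 0.0]
wrist_force: [-0.4, 0.1, -4.2]
width: 0.0328
grip_force: 62.3
trace 0.75 [159. 272. 130. 177.] (574.4, 117.1, 159.3, 98.3, 16.2)
place 0.66 [155.1 286.2] [[0.5848 0.1124 0.045 ]]
4.85 [0.4891 0.2302 0.2111] tool x deg 15.95 [ 0.44  0.3  -0.14  1.14  0.    0.16]
trace 0.76 [160. 269. 132. 180.] (592.5, 106.6, 178.5, 109.8, 16.0)
place 0.62 [157.4 285.1] [[0.6023 0.1046 0.01  ]]
5.0 [0.4892 0.2302 0.2114] tool x deg 15.96 [ 0.44  0.3  -0.14  1.14  0.    0.16]
```

View pics/w2.png

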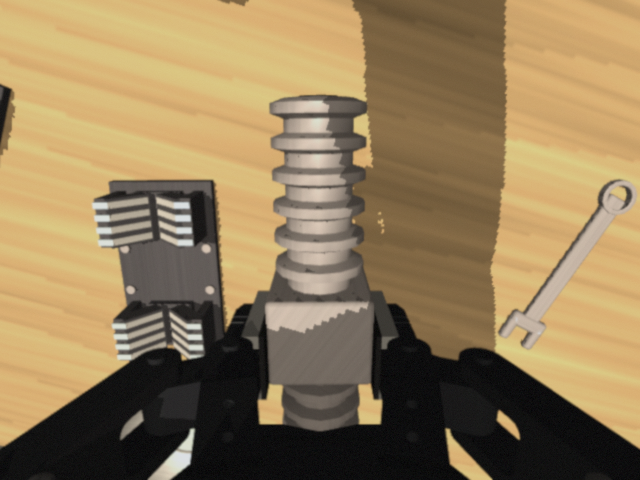

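The plate is on the left, with four screws at about (124,249), (207,248), (130,290) and (208,290). The stud is held level by its collar at (320,345).

```bash
cat > sc.py <<'E'
from h import *
def screws(c,guess,r=6):
    g=cv2.cvtColor(c["frame"],cv2.COLOR_RGB2GRAY).astype(float); out=[]
    for u,v in guess:
        w=g[v-r:v+r+1,u-r:u+r+1]; w=np.clip(w-np.median(w)-.4*(w.max()-np.median(w)),0,None)
        y,x=np.mgrid[v-r:v+r+1,u-r:u+r+1]; out.append([(w*x).sum()/w.sum(),(w*y).sum()/w.sum()])
    P=toplane(c,out,.0115); print(np.round(out,1).tolist()); print(P[:,:2].round(4).tolist(),"centre",P.mean(0).round(4))
    a=P[0]-P[2]+P[1]-P[3]; b=P[0]-P[1]+P[2]-P[3]
    print("along",np.linalg.norm(a)/2,np.degrees(np.arctan2(a[1],a[0])),"across",np.linalg.norm(b)/2,np.degrees(np.arctan2(b[1],b[0])))
E
python3 - <<'E'
from sc import *
c=capture("wrist"); screws(c,[(124,249),(207,248),(130,290),(208,290)])
s=sense();z=s["ee_pos"][2]+.014
for d in place_of("wrist","coarse_stud")[:2]: print(d["p"],d["location"],toplane(c,[d["location"]],z))
# collar top face corners and thread end, in tool frame
P=toplane(c,[(267,303),(372,303),(371,385),(268,385)],z+.017); E=toplane(c,[(318,97)],z+.015)
r=rot(s["tcp_rot"]); print((( P-s["ee_pos"])@r).round(4), ((E-s["ee_pos"])@r).round(4), s["ee_pos"])
E
```

```text
[[123.9, 248.8], [206.0, 248.0], [129.8, 289.4], [209.5, 289.3]]
[[0.5752, 0.0696], [0.5537, 0.1415], [0.6135, 0.0806], [0.5925, 0.1526]] centre [0.5837 0.1111 0.0115]
along 0.04005792200377026 -163.97910005020793 across 0.07500957494763179 -73.56892350337331
0.55 [324.0, 321.1] [[0.48658929 0.23039729 0.2254486 ]]
[[ 0.0176 -0.0168 -0.031 ]
 [ 0.0176  0.0155 -0.031 ]
 [-0.012   0.0163 -0.031 ]
 [-0.012  -0.0176 -0.031 ]] [[ 0.0776 -0.0011 -0.029 ]] [0.48918044 0.23012555 0.2114486 ]
```

```bash
python3 -m inch '[[1,0.065,-0.079,0,0],[1,0.13,-0.158,0,0],[1,0.13,-0.158,0,0],[1,0.13,-0.158,-0.06,0],[1,0.13,-0.158,-0.12,0],[1,0.13,-0.158,-0.168,0],[1,0.13,-0.158,-0.168,0],[1,0.13,-0.158,-0.168,0]]'
python3 - <<'E'
from h import *
s=sense();r=rot(s["tcp_rot"]);print(s["ee_pos"],np.degrees(np.arctan2(-r[1,0],-r[0,0])))
c=capture("wrist"); cv2.imwrite("pics/w3.png",c["frame"][:,:,::-1])
for n in("scene","top"):
    c=capture(n)
    for t in("coarse_stud","coarse_seat"):
        for d in place_of(n,t)[:1]: print(n,t,d["p"],d["location"])
E
```

```text
t: 6.1
ee_pos: [0.5879, 0.1113, 0.0871]
tcp_rot: [0.001, -0.138, 0.99, 0.0]
wrist_force: [0.1, 1.1, -3.8]
width: 0.033
grip_force: 62.4
[0.58794062 0.11133663 0.08712951] 15.908121262015182
scene coarse_stud 0.68 [432.4, 241.4]
scene coarse_seat 0.56 [425.6, 250.0]
top coarse_stud 0.75 [187.6, 182.7]
top coarse_seat 0.93 [190.6, 191.7]
```

View pics/w3.png

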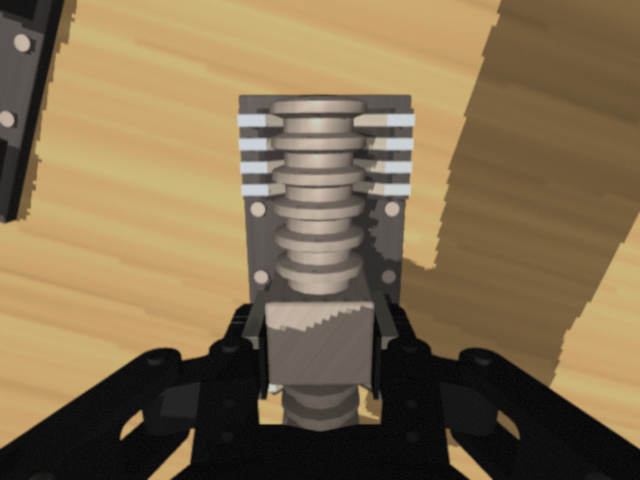

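The stud hovers over the coarse plate. All four screws show at (258,209), (392,209), (261,277) and (389,277), so I re-measure from this close view.

```bash
python3 - <<'E'
from sc import *
c=capture("wrist"); screws(c,[(258,209),(392,209),(261,277),(389,277)],7)
s=sense();z=s["ee_pos"][2]+.014
P=toplane(c,[(267,303),(372,303),(371,385),(268,385)],z+.017); E=toplane(c,[(318,97)],z+.015)
print(P.mean(0),E,s["ee_pos"])
E
```

```text
[[258.2, 209.2], [392.2, 208.9], [261.1, 277.0], [388.8, 276.6]]
[[0.5737, 0.0709], [0.5531, 0.1427], [0.6127, 0.0819], [0.592, 0.1539]] centre [0.5829 0.1124 0.0115]
along 0.04052772349990161 -164.08307985099788 across 0.07481994031377065 -73.9427690408146
[0.5851199  0.10969017 0.11753186] [[0.51302255 0.08872213 0.11553186]] [0.58719413 0.11104276 0.08653186]
```

```bash
python3 -m inch '[[1,-0.003,0.0034,0,0],[1,-0.003,0.0034,-0.02,0],[1,-0.003,0.0034,-0.04,0],[1,-0.003,0.0034,-0.055,0],[1,-0.003,0.0034,-0.065,0],[1,-0.003,0.0034,-0.065,0],[1,-0.003,0.0034,-0.065,0]]'
```

```text
t: 7.38
ee_pos: [0.585, 0.1135, 0.0374]
tcp_rot: [0.0, -0.138, 0.99, 0.0]
wrist_force: [0.6, 0.5, -4.2]
width: 0.0336
grip_force: 62.6
```

Still free, expected seat at TCP z of about 0.031.

```bash
python3 -m inch '[[1,0,0,-0.003,0],[1,0,0,-0.006,0],[1,0,0,-0.008,0],[1,0,0,-0.008,0],[1,0,0,-0.008,0]]'
```

```text
t: 8.0
ee_pos: [0.5847, 0.1134, 0.0314]
tcp_rot: [0.0, -0.138, 0.99, -0.0]
wrist_force: [-1.0, -1.5, -0.8]
width: 0.0329
grip_force: 62.8
```

```bash
python3 -m inch '[[1,0,0,-0.001,0],[1,0,0,-0.002,0],[1,0,0,-0.002,0],[1,0,0,-0.002,0]]'
```

```text
t: 8.5
ee_pos: [0.5848, 0.1133, 0.0313]
tcp_rot: [0.001, -0.138, 0.99, -0.0]
wrist_force: [-4.5, -1.7, 8.9]
width: 0.0333
grip_force: 64.4
```

```bash
python3 -m inch '[[0,0,0,0,0],[0,0,0,0,0],[-0.5,0,0,0,0],[-1,0,0,0,0],[-1,0,0,0,0],[-1,0,0,0.02,0],[-1,0,0,0.05,0],[-1,0,0,0.12,0],[-1,0,0,0.2,0],[-1,0,0,0.2,0],[-1,0,0,0.2,0]]'
python3 w.py coarse_stud .045 w4
python3 - <<'E'
from h import *
c=capture("wrist")
for d in place_of("wrist","coarse_seat")[:1]: print(d,toplane(c,[d["location"]],.045))
E
```

```text
t: 9.88
ee_pos: [0.5847, 0.1135, 0.1804]
tcp_rot: [0.001, -0.138, 0.99, 0.0]
wrist_force: [0.3, -0.4, -0.7]
width: 0.0856
grip_force: 0.0
trace 0.78 [323. 218.  51. 217.] (584.4, 113.1, 157.9, 35.9, 17.4)
place 0.97 [322.3 221.1] [[0.5818 0.114  0.045 ]]
10.025 [0.5834 0.1133 0.1781] tool x deg 15.89 [ 0.19  0.41 -0.06  1.11 -0.   -0.09]
```

View pics/w4.png

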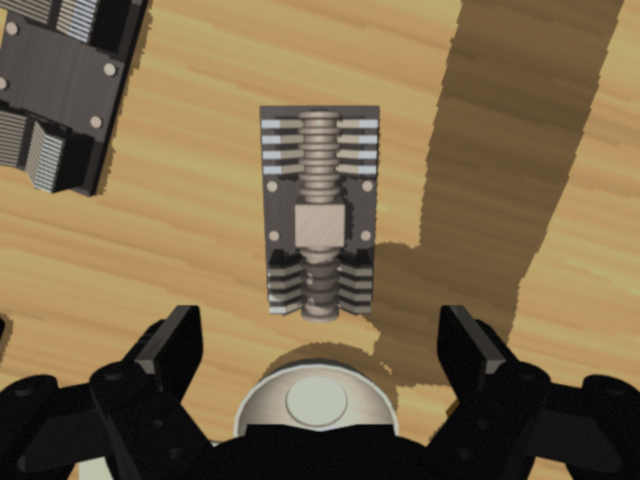

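The stud lies in the grooves with its collar at about (320,226), between the screws. I now compute the collar centring.

```bash
python3 - <<'E'
from sc import *
c=capture("wrist"); screws(c,[(272,186),(367,186),(274,236),(366,236)],6)
g=cv2.cvtColor(c["frame"],cv2.COLOR_RGB2GRAY).astype(float)
col=g[190:262,305:336].mean(1).round(0); print(dict(zip(range(190,262),col.astype(int))))
row=g[212:240,285:356].mean(0).round(0); print(dict(zip(range(285,356),row.astype(int))))
cv2.imwrite("pics/w4c.png",cv2.resize(c["frame"][90:330,240:400,::-1],None,fx=2.5,fy=2.5,interpolation=3))
P=toplane(c,[(319.5,205),(319.5,248)],.062);print(P,P.mean(0))
d=trace("wrist","coarse_stud")[0]; v=np.nonzero(d["pixels"])[0]; print(v.min(),v.max()); print(toplane(c,[(320,v.min()),(320,v.max())],.052))
E
```

```text
[[271.1, 189.0], [367.1, 188.9], [273.0, 238.9], [365.4, 238.7]]
[[0.5734, 0.0705], [0.5529, 0.1424], [0.6123, 0.0818], [0.5918, 0.1535]] centre [0.5826 0.1121 0.0115]
along 0.04047421098224107 -163.95850168549964 across 0.07468618702180638 -74.02177299839973
{190: np.int64(130), 191: np.int64(114), 192: np.int64(99), 193: np.int64(100), 194: np.int64(120), 195: np.int64(141), 196: np.int64(149), 197: np.int64(147), 198: np.int64(134), 199: np.int64(114), 200: np.int64(118), 201: np.int64(131), 202: np.int64(136), 203: np.int64(136), 204: np.int64(133), 205: np.int64(121), 206: np.int64(96), 207: np.int64(86), 208: np.int64(118), 209: np.int64(149), 210: np.int64(167), 211: np.int64(172), 212: np.int64(173), 213: np.int64(173), 214: np.int64(173), 215: np.int64(173), 216: np.int64(173), 217: np.int64(172), 218: np.int64(172), 219: np.int64(172), 220: np.int64(172), 221: np.int64(172), 222: np.int64(171), 223: np.int64(171), 224: np.int64(171), 225: np.int64(171), 226: np.int64(171), 227: np.int64(171), 228: np.int64(171), 229: np.int64(170), 230: np.int64(170), 231: np.int64(170), 23
[... 1485 characters left out ...]
), 330: np.int64(170), 331: np.int64(170), 332: np.int64(170), 333: np.int64(170), 334: np.int64(169), 335: np.int64(169), 336: np.int64(169), 337: np.int64(169), 338: np.int64(169), 339: np.int64(169), 340: np.int64(168), 341: np.int64(168), 342: np.int64(164), 343: np.int64(144), 344: np.int64(107), 345: np.int64(65), 346: np.int64(45), 347: np.int64(42), 348: np.int64(43), 349: np.int64(43), 350: np.int64(43), 351: np.int64(46), 352: np.int64(58), 353: np.int64(70), 354: np.int64(76), 355: np.int64(78)}
[[0.56565065 0.10749211 0.062     ]
 [0.59422614 0.11563327 0.062     ]] [0.5799384  0.11156269 0.062     ]
113 326
[[0.50942752 0.09181255 0.052     ]
 [0.65606169 0.13364306 0.052     ]]
```

View pics/w4c.png

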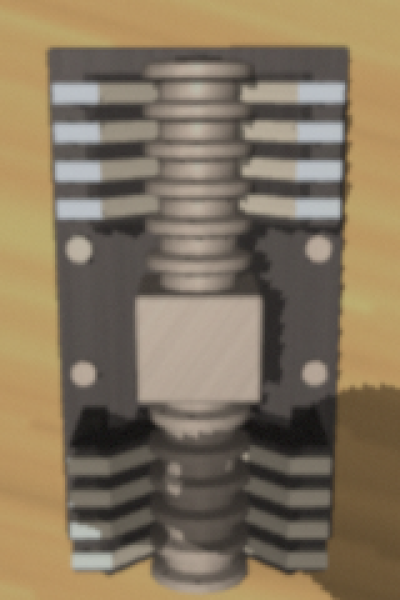

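The collar sits within about 1 mm of the middle and the stud is seated. On to the fine stud.

```bash
python3 -m inch '[[-1,-0.095,-0.604,0.07,-1],[-1,-0.095,-0.604,0.07,-1],[-1,-0.095,-0.604,0.07,-1],[-1,-0.095,-0.604,0.07,-1],[-1,-0.095,-0.604,0.07,-1],[-1,-0.095,-0.604,0.07,-1],[-1,-0.095,-0.604,0.07,-1],[-1,-0.095,-0.604,0.07,-1],[-1,-0.095,-0.604,0.07,-1],[-1,-0.095,-0.604,0.07,-1]]'
python3 -m inch '[[-1,0,0,0,-0.18],[-1,0,0,0,-0.18],[-1,0,0,0,-0.18],[-1,0,0,0,-0.18]]'
python3 w.py fine_stud .017 w5
```

```text
t: 11.48
ee_pos: [0.5133, -0.3382, 0.2315]
tcp_rot: [-0.001, 0.251, 0.968, 0.001]
wrist_force: [-0.4, 0.2, 0.0]
width: 0.0856
grip_force: 0.0
t: 11.98
ee_pos: [0.5134, -0.3389, 0.2321]
tcp_rot: [-0.0, 0.318, 0.948, 0.0]
wrist_force: [-0.7, 0.1, -0.6]
width: 0.0856
grip_force: 0.0
trace 0.91 [198.  61.  90. 122.] (355.5, -343.7, 105.0, 40.5, -14.2)
trace 0.85 [ 42. 139.  85.  50.] (320.3, -501.7, 75.8, 37.8, 41.2)
trace 0.75 [320. 203.  39. 168.] (514.6, -342.0, 155.8, 36.2, -39.5)
place 0.97 [339.7 419.1] [[ 0.7157 -0.4649  0.017 ]]
place 0.94 [188.3  27.3] [[ 0.3321 -0.3367  0.017 ]]
place 0.88 [321.2 204.4] [[ 0.5153 -0.3389  0.017 ]]
12.125 [ 0.5133 -0.3394  0.2321] tool x deg -37.17 [-0.58  0.42  0.1   1.25  0.    0.06]
```

View pics/w5.png

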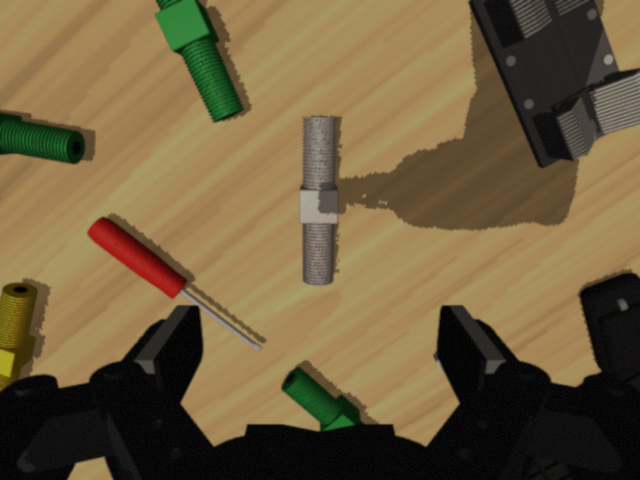

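The grey fine stud is at (320,204), nearly aligned (about 1° off). The screwdriver and green studs are clear of the fingers.

```bash
python3 -m inch '[[-1,0.001,-0.001,-0.08,-0.026],[-1,0.001,-0.001,-0.16,-0.026],[-1,0.001,-0.001,-0.24,-0.026],[-1,0.001,-0.001,-0.28,-0.026],[-1,0.001,-0.001,-0.308,-0.026],[-1,0.001,-0.001,-0.308,-0.026],[1,0.001,-0.001,-0.308,-0.026],[1,0.001,-0.001,-0.308,-0.026],[1,0.001,-0.001,-0.308,-0.026],[1,0.001,-0.001,-0.308,-0.026],[1,0.001,-0.001,-0.308,-0.026],[1,0.001,-0.001,-0.308,-0.026]]' 60
```

```text
t: 13.62
ee_pos: [0.5148, -0.3412, 0.0025]
tcp_rot: [0.001, 0.329, 0.944, -0.001]
wrist_force: [-1.2, -0.5, 5.9]
width: 0.0334
grip_force: 61.4
```

```bash
python3 -m inch '[[1,0,0,0.08,0],[1,0,0,0.16,0],[1,0,0,0.24,0],[1,0.006,0.08,0.26,0.2],[1,0.012,0.16,0.26,0.4],[1,0.018,0.24,0.26,0.6],[1,0.024,0.315,0.26,0.7],[1,0.024,0.315,0.2,0.7],[1,0.024,0.315,0.157,0.7],[1,0.024,0.315,0.157,0.7],[1,0.024,0.315,0.157,0.7],[1,0.024,0.315,0.157,0.7]]'
python3 -c "
from h import *
c=capture('wrist');cv2.imwrite('pics/w6.png',c['frame'][:,:,::-1]);s=sense();print(s['ee_pos'],s['tcp_rot'])"
```

```text
t: 15.12
ee_pos: [0.5334, -0.1045, 0.1204]
tcp_rot: [0.002, 0.06, 0.998, -0.0]
wrist_force: [-0.6, 0.2, -5.7]
width: 0.0329
grip_force: 62.3
[ 0.53332283 -0.10450671  0.12031775] [ 1.49575860e-03  6.02161298e-02  9.98184227e-01 -1.70577627e-04]
```

View pics/w6.png

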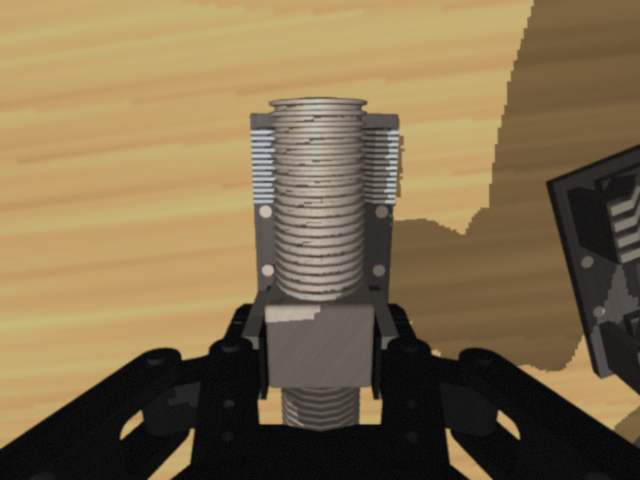

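The fine stud is over the fine plate, with screws at (265,212), (382,212), (268,270) and (379,270).

```bash
python3 - <<'E'
from sc import *
c=capture("wrist"); screws(c,[(265,212),(382,212),(268,270),(379,270)],6)
s=sense();z=s["ee_pos"][2]+.0145
g=cv2.cvtColor(c["frame"],cv2.COLOR_RGB2GRAY).astype(float)
print(g[294:312,330:360].mean(1).astype(int).tolist(),g[378:396,290:350].mean(1).astype(int).tolist(),g[92:106,310:330].mean(1).astype(int).tolist())
print(g[340:370,260:276].mean(0).astype(int).tolist(),g[340:370,364:384].mean(0).astype(int).tolist())
P=toplane(c,[(267,305),(373,305),(371,387),(268,387)],z+.017); E=toplane(c,[(318,98)],z+.015)
r=rot(s["tcp_rot"]);print(P.mean(0),E,s["ee_pos"],((P-s["ee_pos"])@r).round(4),((E-s["ee_pos"])@r).round(4),np.degrees(np.arctan2(-r[1,0],-r[0,0])))
E
```

```text
[[265.4, 211.2], [381.6, 211.5], [267.5, 269.9], [378.6, 270.1]]
[[0.5139, -0.1379], [0.5231, -0.0636], [0.5539, -0.1428], [0.5631, -0.0687]] centre [ 0.5385 -0.1032  0.0115]
along 0.04032766499234144 172.84037462887073 across 0.07479446246988368 -97.04095211883461
[91, 91, 85, 80, 74, 65, 57, 54, 54, 56, 63, 72, 80, 85, 90, 94, 97, 98] [95, 95, 95, 95, 95, 95, 95, 93, 89, 81, 74, 75, 76, 73, 68, 64, 63, 67] [170, 170, 170, 168, 152, 106, 109, 160, 186, 185, 163, 120, 127, 174]
[20, 21, 20, 19, 13, 10, 17, 44, 71, 86, 92, 95, 95, 96, 96, 95] [96, 95, 96, 96, 95, 93, 87, 74, 47, 19, 9, 12, 17, 20, 20, 21, 21, 27, 35, 36]
[ 0.53124762 -0.10474751  0.15166681] [[ 0.45660392 -0.09620548  0.14966681]] [ 0.53312837 -0.1044432   0.12016681] [[ 0.0166 -0.0167 -0.0315]
 [ 0.0166  0.0158 -0.0315]
 [-0.0131  0.0164 -0.0315]
 [-0.0131 -0.0176 -0.0315]] [[ 0.0769 -0.001  -0.0297]] -6.9024841298604604
```

```bash
python3 -m inch '[[1,0.0107,0.0021,0,-0.003],[1,0.0107,0.0021,0,-0.003],[1,0.0107,0.0021,-0.03,-0.003],[1,0.0107,0.0021,-0.06,-0.003],[1,0.0107,0.0021,-0.085,-0.003],[1,0.0107,0.0021,-0.1,-0.003],[1,0.0107,0.0021,-0.107,-0.003],[1,0.0107,0.0021,-0.11,-0.003],[1,0.0107,0.0021,-0.11,-0.003],[1,0.0107,0.0021,-0.11,-0.003]]'
```

```text
t: 16.48
ee_pos: [0.5406, -0.1025, 0.0369]
tcp_rot: [0.001, 0.061, 0.998, -0.0]
wrist_force: [0.0, 0.6, -4.7]
width: 0.0331
grip_force: 62.4
```

```bash
python3 -m inch '[[1,0,0,-0.003,0],[1,0,0,-0.006,0],[1,0,0,-0.007,0],[1,0,0,-0.008,0],[1,0,0,-0.009,0],[1,0,0,-0.009,0],[1,0,0,-0.009,0]]'
```

```text
t: 17.35
ee_pos: [0.5404, -0.1029, 0.0308]
tcp_rot: [0.001, 0.062, 0.998, -0.0]
wrist_force: [-3.6, -1.7, 5.3]
width: 0.0331
grip_force: 64.0
```

Seated at the expected height with contact force. Release and check.

```bash
python3 -m inch '[[0,0,0,0,0],[0,0,0,0,0],[-0.5,0,0,0,0],[-1,0,0,0,0],[-1,0,0,0,0],[-1,0,0,0.02,0],[-1,0,0,0.05,0],[-1,0,0,0.12,0],[-1,0,0,0.2,0],[-1,0,0,0.2,0],[-1,0,0,0.2,0],[-1,0,0,0.2,0]]'
python3 -c "
from h import *
c=capture('wrist');c=capture('wrist');c=capture('wrist');cv2.imwrite('pics/w7.png',c['frame'][:,:,::-1]);s=sense();print(s['ee_pos'],s['wrist_force'])"
```

```text
t: 18.85
ee_pos: [0.5389, -0.1022, 0.1783]
tcp_rot: [-0.001, 0.061, 0.998, 0.0]
wrist_force: [-0.9, 0.2, 1.2]
width: 0.0854
grip_force: 0.0
[ 0.53916716 -0.10225008  0.17827287] [-0.03063097 -0.07778384 -0.1042809 ]
```

View pics/w7.png

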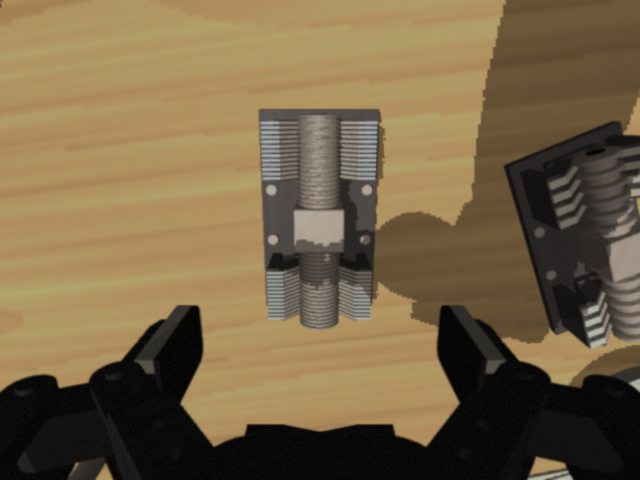

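The fine stud lies in the fine plate, collar at (319,230), and the coarse stud is still seated at the right. Next is a numeric check of centring.

```bash
python3 - <<'E'
from sc import *
c=capture("wrist"); screws(c,[(271,190),(367,190),(273,240),(365,240)],6)
g=cv2.cvtColor(c["frame"],cv2.COLOR_RGB2GRAY).astype(float)
print(g[200:218,305:320].mean(1).astype(int).tolist(),g[240:260,305:335].mean(1).astype(int).tolist())
print(toplane(c,[(319.5,r) for r in(208,209,210,250,251,252)],.062).round(4).tolist())
E
```

```text
[[270.9, 189.2], [366.6, 189.2], [272.6, 238.9], [362.1, 239.3]]
[[0.5137, -0.1379], [0.5228, -0.0638], [0.5537, -0.1428], [0.5628, -0.0711]] centre [ 0.5382 -0.1039  0.0115]
along 0.040535151888005196 171.32927724100438 across 0.07348444426828307 -97.11749570000245
[128, 134, 133, 120, 119, 128, 134, 122, 98, 109, 138, 158, 165, 167, 166, 166, 166, 166] [154, 145, 132, 120, 111, 102, 94, 89, 88, 88, 85, 77, 68, 70, 77, 76, 70, 71, 79, 80]
[[0.5227, -0.1008, 0.062], [0.5234, -0.1009, 0.062], [0.5241, -0.101, 0.062], [0.5517, -0.1044, 0.062], [0.5524, -0.1045, 0.062], [0.5531, -0.1046, 0.062]]
```

```bash
python3 -c "
from station import *
print(sign_off())"
```

```text
the job is handed in; nothing more can be done
None
```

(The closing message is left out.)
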